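Seat a filter disk in a sprung neck and screw the ring over it

ROBOT

A 6-joint arm with a two-finger parallel gripper is mounted at the origin on the work surface; the furniture and walls round the work are solid. World frame = base frame: x ahead of the robot, y to its left, z up, the work surface at z = 0. Lengths are in m, angles in rad, forces in N, time in s.
With the tool pointing down it reaches from about 0.325 to 0.775 m from the base axis. Payload 5.5 kg.
Tool frame: the origin (TCP) lies between the finger pads; the fingertips stand 8 mm ahead of it and the grasp point (between the pads) lies 11 mm behind it (tcp_to_tips is the distance from the TCP to the fingertips, in m); z points along the fingers, y is the direction in which the jaws open and shut (so a half turn about z gives the same grasp; the last joint's range is limited). The gripper opens to 88 mm and grips with 3 to 60 N. Pads are 20 mm wide; open, the fingers measure 115 mm over their backs; the gripper's body (75 mm by 178 mm) begins 61 mm behind the grasp point.
Start: joints at [1.063, 0.091, 1.231, -0, 1.82, -0.057], TCP at [0.261, 0.54, 0.231] pointing down, gripper open.
Joint ranges: [-2.87, 2.87], [-0.86, 2.18], [0.17, 2.46], [-1.51, 4.65], [0.06, 2.69], [-2.65, 2.65]. Speed limits (rad/s): [2.57, 2.57, 3.01, 3.14, 3.14, 3.14].

INTERFACE

Orientations are given as a unit quaternion [w, x, y, z].
In Python, from bench import * gives the robot as it stands. Calls block until the motion is done:
- move_to(position, orientation): joint-space move of the TCP to a pose.
- move_l(position, speed=0.15, orientation=None): straight line of the TCP; orientation=None keeps the orientation; speed is the mean speed in m/s.
- movej(angles): joint-space move.
- gripper_open() and close(): open the fingers fully, or close them until they stop; the grip force is fixed at half the most.
- hold(seconds).
- inverse_kinematics(position, orientation): joint angles nearest the present ones, or None.
- state(): the state.
- get_image(name): name is "scene" or "side" or "wrist"; returns a dict with "frame" (400x640x3 uint8, blue, green, red), "depth" (400x640 float32, m along the optical axis (not along the pixel's ray), 0 where there is no reading), "camera_matrix" (3x3 intrinsics, pixels), "k1" (the pictures are not rectified: a ray, as slopes to the right and down, at radius r is drawn at 1 + k1 r^2 times it, then the intrinsics apply), "view" (4x4, takes a point from world to camera coordinates). Camera axes: x right, y up, looking along -z (the intrinsics and any distortion apply to the point x, -y, -z); pixel columns grow to the right and rows downward; lengths in m; the calibration is good to about 2 mm. A picture is of the moment at which its call begins.
A pose or a line that the arm cannot do raises IKError and nothing moves.
- job_done(): hands the job in, once; it reports no verdict.
The state is a dict: "time": time; "joint_pos": joint angles; "dq": joint speeds; "joint_torque": joint torques, N m; "ee_pos": TCP position; "ee_rot": TCP orientation; "ft_force": force on the tool from outside, world axes, zero at the start; "moment": the same for the moment, N m; "finger_gap": finger opening in m.
Only numpy, scipy, OpenCV 4.12 (cv2) and the standard library are available. Lean on these libraries where they do the work, as an engineer would, in place of code of your own. Each camera call takes 0.05 s, during which the arm holds its last target. There are 200 camera calls.

TASK

Put the loose steel filter disk, stem up, into the mouth of the upright filter neck so that it drops flat onto its seat, and let go of it. Then set the hexagonal screw ring over it, find the thread and turn the ring clockwise until it is fully home and holds the disk down on its spring by itself. Feel your way in gently without forcing anything, and leave the other things on the bench where they are.

Things in the scene. Friction and masses are not known exactly. Their poses are not given: they have to be found in the camera images.
- stand: Grey round foot, 86 mm across, bolted to the bench, with a dark clamp collar (60 mm across, top 42 mm up, a small clamp screw on its +y side) that holds an upright aluminium neck (see nominal_mouth). Origin: centre of the foot's underside, on the bench; z up.
- nominal_mouth (a point): Where the neck's mouth centre would be: on the stand's axis, at rim height, 80 mm up. Neck: tube 43 mm outside, mouth 36 mm, outside tapered to 39 mm over the top 4 mm. Clamped by hand: upright, but its axis is up to 3.5 mm off this point along each of the stand's x and y, and it is turned up to 0.8 rad either way about z. No pose of it is given: find it by feel or sight. The clamp gives in twist, 5 N m/rad.
- nominal_thread (a point): Stand's axis, 71 mm up (x, y as the stand's). Round the neck, 52 mm over all, run 3 thread ramps, tops at most 80 mm up. Three 50 degree gaps between them, centred (before the neck's turn) 0, 120, 240 degrees from x. Clockwise from each gap a ramp starts: its underside falls 5 mm to this height in 36 degrees, is level for 27 more, then a stop post. Upper sides slope alike.
- filter_disk: Loose steel filter disk, 34 mm diameter, 10 mm thick, lower edge chamfered 1.5 mm, with a central upright stem 11 mm in diameter, 18 mm tall (28 mm over all) to grip it by. About 60 g. Origin: centre of its underside; z along the stem. It has 1 mm clearance all round in the mouth; seated on the unpressed seat its underside is 75 mm up and its top face 5 mm above the rim.
- screw_ring: Loose aluminium hexagonal screw ring, open side down, 62 mm across flats, 72 over corners, 20 tall, about 120 g. Its top is a 4 mm inward flange with a 25 mm hole that passes over the disk's stem. Flats face 0, 60, 120.. degrees from its x. Origin: centre of its underside; z up. Home: underside 65.5 mm above the bench.
- ring_lugs (a point): On the ring's axis, 3.5 mm above its underside, axes as the ring's. At this height 3 lugs (6.6 mm wide, 4 tall, 45 mm across inside) point inward at 0, 120, 240 degrees from x, a dark dot on the flange above each. They pass down the neck's gaps (0.29 rad play each way, 1 mm sideways) until the flange rests on the disk, ring's underside 69 mm up; on top of the ramps it stands 4 to 10 mm higher.
- seat (a joint): Sprung seat inside the neck, pressed down by (m): 0 unpressed, 0.0035 ring home, 0.005 bottomed. 3 N to start, 1.5 N more per mm. With the lugs down in the gaps, turning the ring clockwise (from above) draws ring and disk down 3.5 mm, to the stop about 80 degrees on from the middle of the gap. It does not turn back by itself.
- test_weight_large: Bystander: calibration weight, 38 mm diameter, 65 mm tall, standing; origin at the centre of its underside.
- test_weight_small: Bystander: calibration weight, 23 mm diameter, 39 mm tall, standing; origin at the centre of its underside.
- staples_box: Bystander: small red box 36x62x21 mm; origin at the centre of its underside.
Things that resemble listed ones, but are neither listed nor needed, are in the scene too. What is shaped like the filter_disk but red is not meant.

How it is judged:
On the way:
1. the disk sits flat on its seat in the neck, let go, while the ring is still away from the neck (z of filter_disk in the frame of stand between 0.07 and 0.0768 m and horizontal distance between filter_disk and stand below 0.007 m and angle between filter_disk's own z axis and vertical below 0.08 rad and contact force between filter_disk and the fingers below 0.05 N and horizontal distance between screw_ring and stand above 0.07 m), for 0.2 s.
At the end, for the whole second after the job is handed in: Disk in the neck (underside 68 to 73.5 mm up, under 7 mm off the stand's axis, tilt under 0.08 rad); ring screwed over it (underside 63 to 66.8 mm up, under 8 mm off axis, tilt under 0.06 rad), let go, at rest, by itself keeping the seat pressed more than 2.7 mm (value of joint seat above 0.0027 m and z of screw_ring in the frame of stand between 0.063 and 0.0668 m and horizontal distance between screw_ring and stand below 0.008 m and angle between screw_ring's own z axis and vertical below 0.06 rad and z of filter_disk in the frame of stand between 0.068 and 0.0735 m and horizontal distance between filter_disk and stand below 0.007 m and angle between filter_disk's own z axis and vertical below 0.08 rad and linear speed of screw_ring below 0.02 m/s); the robot touches nothing.
It fails at once if the disk is forced against the neck or its seat (over 20 N) (contact force between filter_disk and stand above 20 N).
It fails at once if the ring is forced against the neck (over 40 N) (contact force between screw_ring and stand above 40 N).
It fails at once if a bystander is moved more than 30 mm (test_weight_large) (distance of test_weight_large from where it was at the start of the episode above 0.03 m).
It fails at once if a bystander is moved more than 30 mm (test_weight_small) (distance of test_weight_small from where it was at the start of the episode above 0.03 m).
It fails at once if a bystander is moved more than 30 mm (staples_box) (distance of staples_box from where it was at the start of the episode above 0.03 m).
It also fails if it takes over 67 s, if anything falls off the work surface, if the arm or the gripper's body presses on something with over 40 N, if the wrist force passes 120 N, or if a joint passes its speed limit or range.

## Working session

There is one attempt and no reset: what is moved stays moved. The work goes in short steps, each a Python script; the robot and the scene stay as the last script left them, time stands still between calls to the robot, and variables do not carry over. Pictures are saved under pics/ and viewed, on a budget of 10 in all, crops included, one or two more only if the job needs it, and the job is handed in when it is done.

```bash
ls; mkdir -p pics
cat > h.py <<'E'
from bench import *
import numpy as np, cv2
def save(n,f): cv2.imwrite('pics/'+n,f)
def ray(im,u,v):
    K=np.array(im['camera_matrix']);V=np.array(im['view'])
    d=np.array([(u-K[0,2])/K[0,0],(v-K[1,2])/K[1,1]]);s=d.copy()
    for _ in range(20): s=d/(1+im['k1']*(s@s))
    R=V[:3,:3];c=-R.T@V[:3,3]
    return c,R.T@np.array([s[0],-s[1],-1.])
def onplane(im,u,v,z):
    c,d=ray(im,u,v); return c+d*(z-c[2])/d[2]
def dpt(im,u,v):
    c,d=ray(im,u,v); return c+d*float(im['depth'][int(v),int(u)])
def cloud(im):
    K=np.array(im['camera_matrix']);V=np.array(im['view'])
    v,u=np.mgrid[0:400,0:640]
    d=np.stack([(u-K[0,2])/K[0,0],(v-K[1,2])/K[1,1]],-1);s=d.copy()
    for _ in range(20): s=d/(1+im['k1']*(s**2).sum(-1,keepdims=True))
    D=im['depth'];p=np.stack([s[...,0]*D,-s[...,1]*D,-D],-1)
    R=V[:3,:3];P=(p-V[:3,3])@R
    P[D==0]=np.nan
    return P
E
python3 - <<'E'
from h import *
for n in ['scene','side','wrist']:
    im=get_image(n); save(n+'0.png',im['frame']); np.save(n+'0.npy',im,allow_pickle=True)
    V=np.array(im['view']);print(n,-V[:3,:3].T@V[:3,3],V[:3,:3].round(2).tolist(),im['camera_matrix'],im['k1'])
s=state();print(s)
E
```

```text
pics
scene [ 0.07839661 -0.713557    0.58560372] [[0.78, -0.63, -0.02], [0.37, 0.43, 0.82], [-0.51, -0.65, 0.57]] [[370.67157798   0.         319.42221398]
 [  0.         370.67157798 198.86306441]
 [  0.           0.           1.        ]] 0.02235341036238333
side [-0.11642775 -0.27239892  0.74736525] [[0.17, -0.99, -0.01], [0.71, 0.12, 0.69], [-0.68, -0.12, 0.72]] [[468.01190421   0.         328.46246976]
 [  0.         468.01190421 201.78180457]
 [  0.           0.           1.        ]] -0.014566774951160133
wrist [0.19304967 0.57297111 0.38419555] [[0.43, 0.9, -0.0], [-0.87, 0.42, -0.28], [-0.25, 0.12, 0.96]] [[304.33264909   0.         323.99597536]
 [  0.         304.33264909 196.7576952 ]
 [  0.           0.           1.        ]] -0.0385952278554751
{'time': 0.15, 'joint_pos': array([ 1.06330657e+00,  9.17185567e-02,  1.23161892e+00,  1.85629802e-05,
        1.81979381e+00, -5.66692576e-02]), 'dq': array([-0.00143243, -0.00213304, -0.00351946,  0.00092683,  0.00033958,
        0.00031504]), 'joint_torque': array([ 1.42583714e-03, -4.47048426e+01, -4.06905878e+01,  6.98639522e-02,
        2.74677970e-02, -9.94680818e-05]), 'ee_pos': array([0.26129868, 0.53987812, 0.22974162]), 'ee_rot': array([-2.22783702e-04,  2.23503965e-01,  9.74702717e-01, -7.36408688e-04]), 'ft_force': array([ 0.96548031, -0.32421856,  1.22186949]), 'moment': array([0.02048597, 0.0114176 , 0.01608162]), 'finger_gap': 0.0876796645099606}
```

View pics/side0.png

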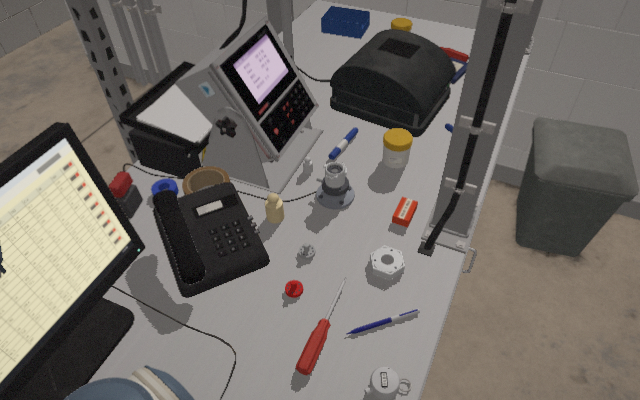

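View pics/scene0.png

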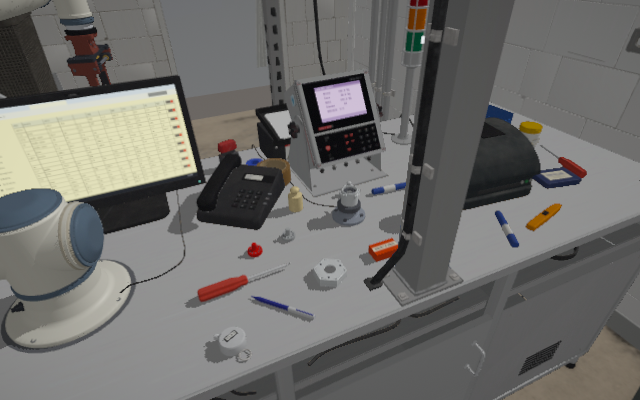

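Side view: stand at (335,185), ring at (387,262). Candidates for the disk are the steel one at (306,251), the red lookalike at (293,289), which is not meant, and the small pieces at (308,165) and (275,208). I'll check the steel one in a close crop.

Run:
```python
from h import *
S={n:np.load(n+'0.npy',allow_pickle=True).item() for n in('scene','side')}
def crop(n,u,v,r=32,k=6):
    f=S[n]['frame'][v-r:v+r,u-r:u+r]; return cv2.resize(f,(384,288) if 0 else (390,290),interpolation=cv2.INTER_CUBIC)
m=np.vstack([np.hstack([crop('side',306,251,24),crop('side',387,262,28)]),np.hstack([crop('side',335,185,36),crop('scene',349,203,30)])])
save('crop1.png',m)
for n in S:
    P=cloud(S[n]); print(n)
    L={'side':dict(disk=(306,251),red=(293,289),ring=(380,258),ring2=(396,262),stand=(335,180),small=(308,165),brass=(275,208),box=(405,211),column=(455,235),driver=(320,335)),
     'scene':dict(disk=(288,236),red=(255,250),ring=(318,272),stand=(349,203),brass=(295,203),box=(383,249),column=(425,280))}[n]
    for k,(u,v) in L.items(): print(k,P[v,u].round(3))
```

```text
scene
disk [ 0.435 -0.132  0.012]
red [ 0.35  -0.123  0.012]
ring [ 0.411 -0.277  0.021]
stand [ 0.598 -0.168  0.052]
brass [ 0.514 -0.053  0.029]
box [ 0.564 -0.317  0.022]
column [ 0.546 -0.442  0.039]
side
disk [ 0.435 -0.128  0.012]
red [ 0.345 -0.122  0.012]
ring [ 0.436 -0.274  0.019]
ring2 [ 0.43  -0.305  0.021]
stand [ 0.591 -0.161  0.063]
small [ 0.669 -0.086  0.026]
brass [ 0.508 -0.05   0.046]
box [ 0.568 -0.315  0.019]
column [ 0.525 -0.419  0.01 ]
driver [ 0.256 -0.189  0.024]
```

View pics/crop1.png

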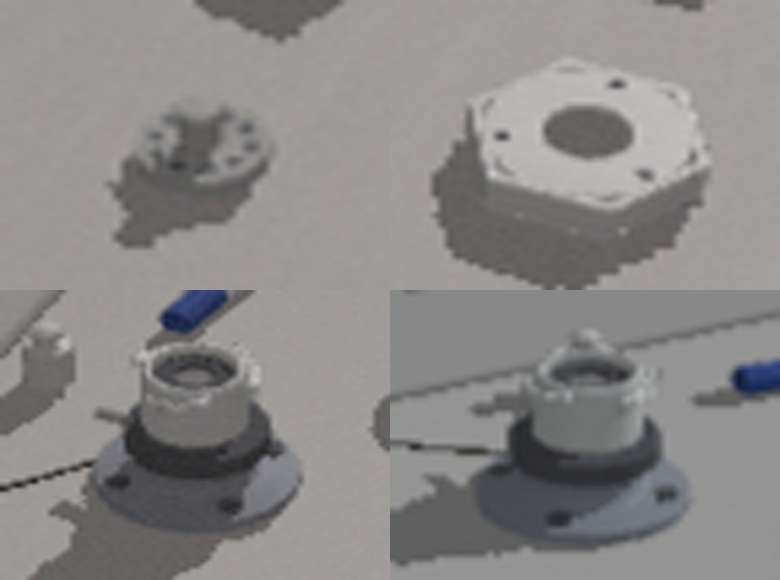

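The steel disk at (306,251) stands stem up, so it is the one to use. The ring lies open side down with three dots visible. Before moving I'll check obstacle heights along the sweep.

Run:
```python
from h import *
P=np.concatenate([cloud(np.load(n+'0.npy',allow_pickle=True).item()).reshape(-1,3) for n in('scene','side','wrist')])
P=P[np.isfinite(P).all(1)]
# max-height map, 5cm cells (cm)
xs=np.arange(0.1,0.95,.05);ys=np.arange(0.8,-0.6,-.05)
print('      '+' '.join(f'{x*100:3.0f}' for x in xs))
for y in ys:
    r=[]
    for x in xs:
        m=(abs(P[:,0]-x-.025)<.025)&(abs(P[:,1]-y-.025)<.025)&(P[:,2]<1.2)
        r.append(f'{np.percentile(P[m,2],99)*100:3.0f}' if m.sum()>3 else '  .')
    print(f'{y*100:5.0f} '+' '.join(r))
m=(np.hypot(P[:,0]-.43,P[:,1]+.285)<.3)&(P[:,2]>.1)&(P[:,1]<-.2)
Q=P[m];print(len(Q),Q.min(0),Q.max(0))
```

```text
10  15  20  25  30  35  40  45  50  55  60  65  70  75  80  85  90
   80 -87 -87 -87 -87 -87 -87 -87 -88 -88 -88 -88 -87 -87 -88 -88 -87 -88
   75 -87 -87 -87 -87 -87 -87 -87 -87 -87 -87 -88 -87 -88 -87 -87 -87 -87
   70 -87 -87 -88 -87 -87 -87 -88 -87 -87 -87 -87 -87 -88 -87 -87 -87 -87
   65 -87 -87 -87 -87 -87 -87 -87 -87 -87 -87 -87 -87 -87 -87 -88   .   .
   60 -87 -87 -87  34  35 -88 -88 -87 -87 -88 -87 -88 -87 -87 -88 -88   .
   55 -87 -87  34  34  35 -88 -88 -87 -88 -87 -87 -88 -88 -88 -87 -87 -87
   50 -87 -87  44  47 -87 -87 -87 -87 -87 -87 -88 -87 -86 -86 -87 -87 -87
   45  25  33  34  43  -5 -87 -87 -88 -87 -88 -87 -87 -87  41 -87 -86 -87
   40   0   0   2   2   3   2   0 -87 -87 -87 -87 -87 -86  42  43 -87 -87
   35   5  48   1   1   1   2   0   0   0   0   1 -87 -86 -87 -86 -87 -87
   30  19  20  20   3   0   0   0   0   0   0  14  14  14  14 -87 -87 -87
   25  48  50  32  32  32   .   0   9   9   0  14  13  13  14  14  14 -87
   20  50  21  28  32  32  32   0   0   2   2  13  12  12  12   .  14 -40
   15  51   2   2   7  13  20  11  11   5  12  13  24  24  23   .   .  
[... 420 characters left out ...]
 8   0   2   2   0   0  15
  -20   0   2   3   3   2   0   0   0   0   8   8   0   0   2   2  16  16
  -25   0   0   0   1   2   2   0   0   0   0   0   0   6   0   0  16  16
  -30   0   3   3   1   1   0   2   2   2   2   0   0   7   8  12  15  15
  -35   0   3   3   0   1   0   2   2   2   2   2   0   7   7  12  13  14
  -40  -1   0   0   0   0   0   0   5  51   1   1   0   0   0   0   9  11
  -45   .   .   .   .   0   0   0   1  52  52   1   0   0   0   2   2   0
  -50   .   .   .   .   .   .   .   .   1  52   1   0   0   0   2   2   2
  -55   .   .   .   .   .   .   .   . -87 -87 -87 -87   0   0   0   0   0
27712 [ 0.50990608 -0.45838594  0.10001867] [ 0.60062947 -0.3656098   0.52314608]
```

```bash
cat >> h.py <<'E'
def q(psi): return [0,float(np.cos(psi/2)),float(np.sin(psi/2)),0]   # tool down, tool x (camera side) at yaw psi
def view(n,target,psi,h=0.11):
    move_to([target[0]-0*np.cos(psi),target[1],target[2]+h],q(psi)); im=get_image('wrist')
    save(n+'.png',im['frame']);np.save(n+'.npy',im,allow_pickle=True);return im
E
python3 - <<'E'
from h import *
P=np.concatenate([cloud(np.load(n+'0.npy',allow_pickle=True).item()).reshape(-1,3) for n in('scene','side')])
Q=P[(np.hypot(P[:,0]-.6,P[:,1]+.165)<.2)&(P[:,2]>.1)]
d=np.hypot(Q[:,0]-.6,Q[:,1]+.165)
for lo,hi in((.1,.15),(.15,.2),(.2,.3),(.3,.5)):
    m=(Q[:,2]>lo)&(Q[:,2]<hi)
    if m.sum(): i=d[m].argmin();print(lo,hi,m.sum(),d[m][i],Q[m][i],np.percentile(d[m],5))
p=state()['ee_pos']
move_l([p[0],p[1],0.6],0.3)
s=state();print(s['time'],s['joint_pos'])
r=np.deg2rad
j=inverse_kinematics([.42,-.12,.5],q(r(-16+90+60)));print(j)
a=s['joint_pos'].copy();a[0]=r(-16);movej(a)
print(state()['time'],state()['ee_pos'])
view('disk',(.435,-.13,.0),r(-16+90+60),.2)
print(state()['time'])
view('stand',(.597,-.165,.08),r(-16+90+100),.14)
print(state()['time'],state()['ft_force'],state()['joint_pos'])
E
```

```text
0.1 0.15 2909 0.13292793401210598 [ 0.63048809 -0.03561564  0.10196658] 0.141458297815593
0.15 0.2 1997 0.1644321880481827 [ 0.63990962 -0.00548459  0.15139512] 0.1695824611147161
0.2 0.3 117 0.19315501311176506 [0.64208327 0.02351487 0.2000014 ] 0.19475131807620896
0.3 0.5 285 0.15204823495692305 [ 0.62997315 -0.01593533  0.47692529] 0.15734864306703444Traceback (most recent call last):
  File "<stdin>", line 9, in <module>
bench.IKError: the arm cannot follow that straight line within its joint ranges
```

Run:
```python
from h import *
s=state();p=s['ee_pos'];u=p[:2]/np.linalg.norm(p[:2])
for R in(.4,.45,.5,.55,.6):
    print(R,[(z,inverse_kinematics([*(u*R),z],s['ee_rot']) is not None) for z in(.3,.4,.45,.5,.55,.6,.65)])
j=inverse_kinematics([*(u*.45),.55],s['ee_rot']);print(j)
```

```text
0.4 [(0.3, True), (0.4, True), (0.45, True), (0.5, True), (0.55, True), (0.6, True), (0.65, True)]
0.45 [(0.3, True), (0.4, True), (0.45, True), (0.5, True), (0.55, True), (0.6, True), (0.65, False)]
0.5 [(0.3, True), (0.4, True), (0.45, True), (0.5, True), (0.55, True), (0.6, False), (0.65, False)]
0.55 [(0.3, True), (0.4, True), (0.45, True), (0.5, True), (0.55, True), (0.6, False), (0.65, False)]
0.6 [(0.3, True), (0.4, True), (0.45, True), (0.5, True), (0.55, False), (0.6, False), (0.65, False)]
[ 1.04441474e+00  3.44872291e-02  6.72348346e-01 -1.70897484e-05
  2.43629578e+00 -7.55786471e-02]
```

Run:
```python
from h import *
r=np.deg2rad
s=state();p=s['ee_pos'];u=p[:2]/np.linalg.norm(p[:2])
move_l([p[0],p[1],.45],.4)
move_to([*(u*.45),.6],s['ee_rot'])
a=state()['joint_pos'].copy();a[0]=r(-16);a[5]=r(-60);movej(a)
print(state()['time'],state()['ee_pos'])
view('disk',(.435,-.13,.0),r(-16+90+60),.2)
print(state()['time'])
view('stand',(.597,-.165,.08),r(-16+90+100),.14)
s=state();print(s['time'],s['ft_force'],s['joint_pos'])
a=cv2.imread('pics/disk.png');b=cv2.imread('pics/stand.png')
save('v1.png',np.vstack([a[50:350,:],b[50:350]]))
```

```text
3.9083 [ 0.44224708 -0.09075509  0.59798781]
5.4417
6.2 [-0.13794114 -0.92680633  1.25599744] [-3.24658292e-01  1.40367896e-01  1.19532346e+00 -8.63611161e-05
  1.80558586e+00 -1.78875858e+00]
```

View pics/v1.png

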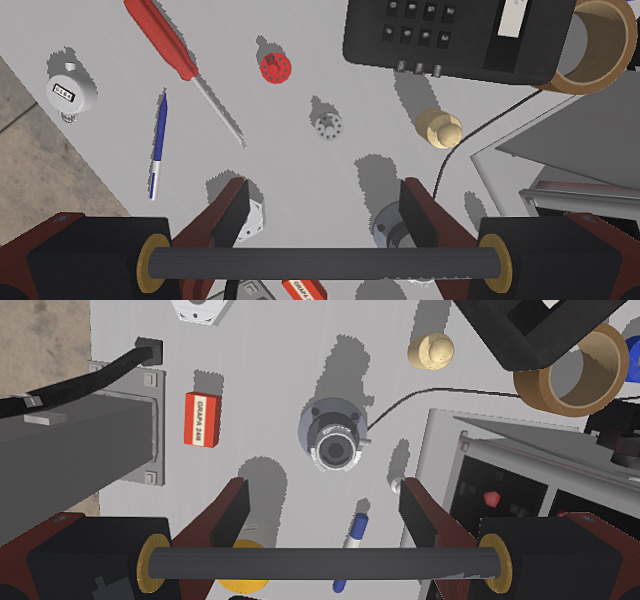

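The wrist views show the steel disk at about (328,175), with the red lookalike at (275,117), and the neck at about (335,200). I'll take numbers from the depth clouds.

```bash
cat >> h.py <<'E'
def circ(xy):
    c=np.median(xy,0)
    A=np.c_[2*xy,np.ones(len(xy))];s=np.linalg.lstsq(A,(xy**2).sum(1),rcond=None)[0]
    return s[:2],np.sqrt(s[2]+s[:2]@s[:2])
E
python3 - <<'E'
from h import *
im=np.load('disk.npy',allow_pickle=True).item();P=cloud(im).reshape(-1,3)
Q=P[np.hypot(P[:,0]-.437,P[:,1]+.13)<.04]
print('bench z',np.median(Q[Q[:,2]<.004][:,2]))
for lo,hi in((.005,.015),(.022,.035)):
    q_=Q[(Q[:,2]>lo)&(Q[:,2]<hi)];print(len(q_),q_.mean(0),np.median(q_,0),cv2.minEnclosingCircle(q_[:,:2].astype(np.float32)))
im=np.load('stand.npy',allow_pickle=True).item();P=cloud(im).reshape(-1,3)
Q=P[np.hypot(P[:,0]-.597,P[:,1]+.165)<.06]
h,e=np.histogram(Q[:,2],np.arange(-.004,.1,.002));print([(round(b,3),n) for b,n in zip(e,h)if n])
# foot points
f=Q[(Q[:,2]>.004)&(Q[:,2]<.02)];print('foot',len(f),cv2.minEnclosingCircle(f[:,:2].astype(np.float32)))
R=Q[(Q[:,2]>.0775)&(Q[:,2]<.084)];print('rim',len(R),cv2.minEnclosingCircle(R[:,:2].astype(np.float32)),circ(R[:,:2]))
# other views
f=im['frame'];k=cv2.resize(f[155:245,290:380],(720,720),interpolation=cv2.INTER_CUBIC)[:600];save('standcrop.png',k)
E
```

```text
bench z -3.375513588327769e-05
561 [ 0.4387016  -0.12621657  0.01041898] [ 0.43773619 -0.12529449  0.0104845 ] ((0.4396151304244995, -0.1269548386335373), 0.017027774825692177)
85 [ 0.43918055 -0.12649976  0.02787041] [ 0.43909389 -0.12656337  0.02807494] ((0.4397049844264984, -0.12722915410995483), 0.0054781632497906685)
[(np.float64(-0.004), np.int64(17)), (np.float64(-0.002), np.int64(1850)), (np.float64(0.0), np.int64(1421)), (np.float64(0.002), np.int64(17)), (np.float64(0.004), np.int64(33)), (np.float64(0.006), np.int64(121)), (np.float64(0.008), np.int64(683)), (np.float64(0.01), np.int64(409)), (np.float64(0.012), np.int64(83)), (np.float64(0.014), np.int64(3)), (np.float64(0.028), np.int64(2)), (np.float64(0.03), np.int64(6)), (np.float64(0.032), np.int64(14)), (np.float64(0.034), np.int64(18)), (np.float64(0.036), np.int64(38)), (np.float64(0.038), np.int64(55)), (np.float64(0.04), np.int64(313)), (np.float64(0.042), np.int64(585)), (np.float64(0.044), np.int64(19)), (np.float64(0.046), np.int64(16)), (np.float64(0.048), np.int64(6)), (np.float64(0.05), np.int64(10)), (np.float64(0.052), np.int64(3)), (np.float64(0.054), np.int64(6)), (np.float64(0.056), np.int64(4)), (np.float64(0.058), np.int64(6)), (np.float64(0.06), np.int64(5)), (np.float64(0.062), np.int64(7)), (np.float64(0.064), np.int64(10)), (np.float64(0.066), np.int64(14)), (np.float64(0.068), np.int64(17)), (np.float64(0.07), np.int64(36)), (np.float64(0.072), np.int64(61)), (np.float64(0.074), np.int64(640)), (np.float64(0.076), np.int64(333)), (np.float64(0.078), np.int64(241)), (np.float64(0.08), np.int64(174)), (np.float64(0.082), np.int64(2))]
foot 1332 ((0.6093001365661621, -0.15182963013648987), 0.04721450433135033)
rim 481 ((0.6115543842315674, -0.15603114664554596), 0.025850558653473854) (array([ 0.61128699, -0.1558212 ]), np.float64(0.020281037566643335))
```

View pics/standcrop.png

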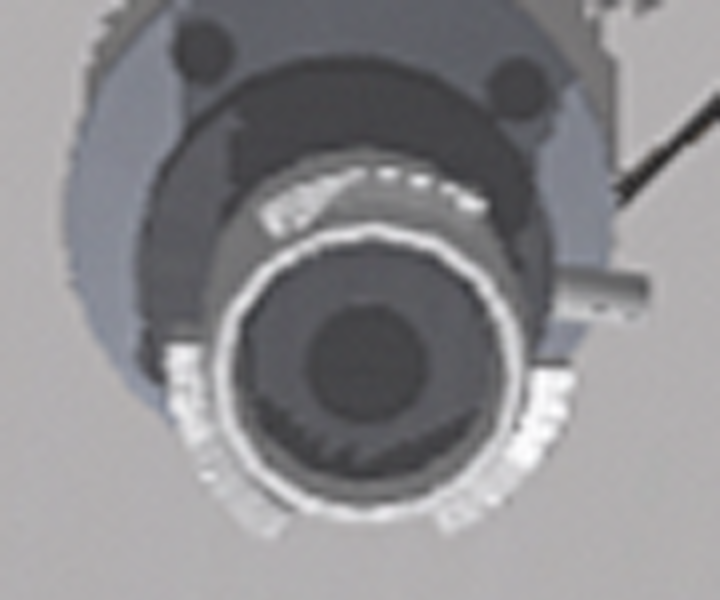

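Neck close-up: three bright ramps separated by gaps, one at bottom centre of the crop, one upper left and one upper right. I'll compute their world angles.

Run:
```python
from h import *
im=np.load('stand.npy',allow_pickle=True).item()
P=cloud(im).reshape(-1,3);c=np.array([.6113,-.1558])
Q=P[np.hypot(P[:,0]-c[0],P[:,1]-c[1])<.03]
r=np.hypot(Q[:,0]-c[0],Q[:,1]-c[1]);m=(r>.0225)&(r<.027)&(Q[:,2]>.066)
a=np.rad2deg(np.arctan2(Q[m,1]-c[1],Q[m,0]-c[0]))%360
for k in range(0,360,6):
    s=(a>=k)&(a<k+6)
    if s.sum(): print(k,s.sum(),Q[m][s][:,2].mean().round(4),end=' | ')
print()
for n,(u,v) in dict(botL=(285,525),botR=(440,525),leftB=(170,345),leftT=(265,215),rightT=(485,205),rightB=(570,370),screw=(610,290)).items():
    p=onplane(im,290+u/8,155+v/8,.076 if n!='screw' else .03)
    print(n,(p[:2]-c).round(4),np.hypot(*(p[:2]-c)).round(4),np.rad2deg(np.arctan2(p[1]-c[1],p[0]-c[0]))%360)
# image-based rim: outer rim ellipse & inner mouth circle pts
pts=[(370,515),(370,228),(218,370),(522,370)]
print('rim outer',[onplane(im,290+u/8,155+v/8,.08)[:2].round(4) for u,v in pts])
# stand centre from blue-grey foot + scene/side clouds
for n in('scene','side'):
    P=cloud(np.load(n+'0.npy',allow_pickle=True).item()).reshape(-1,3)
    R=P[(np.hypot(P[:,0]-.605,P[:,1]+.16)<.04)&(P[:,2]>.078)&(P[:,2]<.083)];print(n,len(R),cv2.minEnclosingCircle(R[:,:2].astype(np.float32)))
```

```text
12 1 0.0748 | 18 9 0.0755 | 24 5 0.0754 | 30 9 0.0751 | 36 6 0.075 | 42 8 0.0755 | 48 7 0.0757 | 54 7 0.0768 | 60 8 0.0771 | 66 6 0.0776 | 72 8 0.0786 | 78 7 0.0796 | 84 6 0.0787 | 132 2 0.0747 | 138 10 0.074 | 144 9 0.0753 | 150 9 0.0752 | 156 9 0.0751 | 162 10 0.0746 | 168 8 0.0754 | 174 12 0.0758 | 180 7 0.0769 | 186 10 0.0776 | 192 9 0.0785 | 198 10 0.0793 | 204 4 0.0803 | 252 5 0.0715 | 258 11 0.0742 | 264 10 0.0757 | 270 6 0.0755 | 276 7 0.0747 | 282 8 0.0751 | 288 9 0.0755 | 294 9 0.0762 | 300 7 0.0768 | 306 9 0.0779 | 312 7 0.0784 | 318 8 0.0791 | 324 3 0.0791 | 
botL [ 0.0217 -0.0118] 0.0247 331.383464815221
botR [0.0238 0.0083] 0.0252 19.203878914826447
leftB [-0.0042 -0.0239] 0.0243 259.97520411194523
leftT [-0.0199 -0.01  ] 0.0223 206.6939098869228
rightT [-0.0183  0.0177] 0.0254 135.99791857559495
rightB [0.0045 0.0267] 0.0271 80.4363847105817
screw [0.0074 0.0378] 0.0385 78.88941150549242
rim outer [array([ 0.6313, -0.1565]), array([ 0.5935, -0.1529]), array([ 0.6098, -0.1738]), array([ 0.6139, -0.1355])]
scene 83 ((0.6089311242103577, -0.15485641360282898), 0.025731945410370827)
side 79 ((0.608793318271637, -0.1575751155614853), 0.026025785133242607)
```

Run:
```python
from h import *
r=np.deg2rad;ps=r(134)
c=np.array([.4394,-.1268])
move_to([*c,.10],q(ps)); move_l([*c,.045],.12); move_l([*c,.0205],.05)
print(state()['ee_pos'],state()['ft_force']); close()
s=state();print('gap',s['finger_gap'],s['ee_pos'])
move_l([*c,.10],.1);s=state();print('gap',s['finger_gap'],s['ee_pos'],s['ft_force'],s['time'])
im=get_image('wrist');np.save('held.npy',im,allow_pickle=True)
np.save('held_ee.npy',s['ee_pos'])
# tool point projection around
V=np.array(im['view']);K=np.array(im['camera_matrix'])
def proj(p):
    x=V[:3,:3]@p+V[:3,3];a=np.array([x[0],-x[1]])/-x[2];a=a*(1+im['k1']*(a@a));return K[:2,:2]@a+K[:2,2]
e=s['ee_pos'];print(proj(e),proj(e-[0,0,.0105]),proj(e-[0,0,.0205]))
P=cloud(im).reshape(-1,3);d=P-e;yx=np.c_[d[:,0]*np.cos(ps)+d[:,1]*np.sin(ps),d[:,0]*np.sin(ps)-d[:,1]*np.cos(ps)]
m=(np.hypot(*yx.T)<.022)&(d[:,2]>-.03)&(d[:,2]<-.008);t=yx[m]
print(m.sum(),t.min(0),t.max(0),cv2.minEnclosingCircle(t.astype(np.float32)),np.median(d[m],0))
k=cv2.resize(im['frame'][150:300,220:420],(800,600),interpolation=cv2.INTER_CUBIC);save('held.png',k)
```

```text
[ 0.43929269 -0.12676498  0.02035214] [-0.4422436   0.15392661 -0.75747249]
gap 0.009979635355607372 [ 0.43941717 -0.12677046  0.02047974]
gap 0.010031863232943063 [ 0.43901956 -0.12665411  0.09918286] [ 0.38645172  0.17888073 -1.37390413] 10.4
[324.33518322 250.21125464] [324.34725616 242.29988331] [324.35754869 235.54370708]
855 [-0.0170452  -0.01674583] [0.01677419 0.01634286] ((-0.0001549675944261253, -0.0006451512454077601), 0.01723468489944935) [-0.00720937  0.00709442 -0.01015696]
```

View pics/held.png

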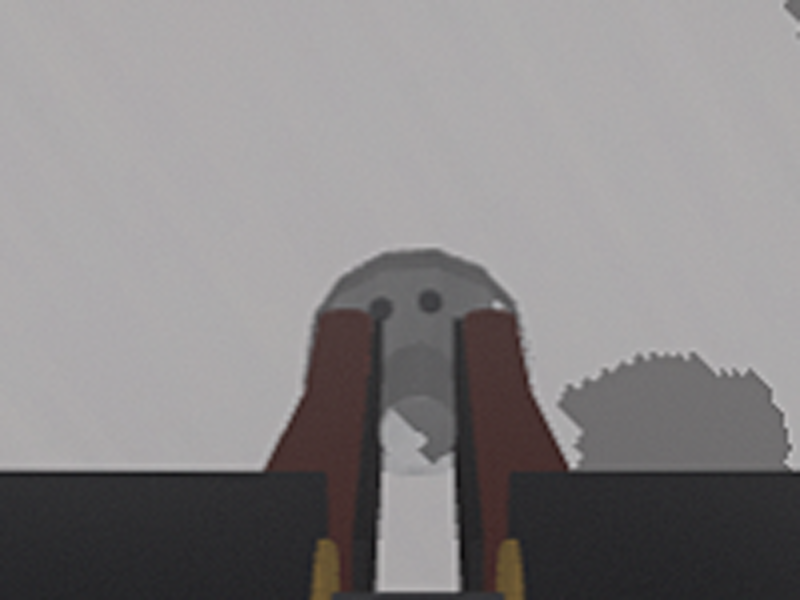

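Disk is held upright by the stem (stem top near crop (418,430), centred between the pads). Now I'll lower it gently with force steps.

```bash
cat >> h.py <<'E'
def fz(t=.04):
    hold(t);return np.array(state()['ft_force'])
E
python3 - <<'E'
from h import *
ps=np.deg2rad(174);c=np.array([.6117,-.1554])
move_to([*c,.16],q(ps)); move_l([*c,.112],.1)
f0=fz(.3);print('tare',f0,state()['ee_pos'],state()['time'])
z=.112
while z>.0935:
    z-=.001;move_l([*c,z],.02);f=fz(.02)-f0;e=state()['ee_pos']
    print(round(z,4),e.round(4),f.round(2))
    if np.linalg.norm(f)>3.5:break
print(state()['time'])
E
```

```text
tare [ 0.41271573 -0.31354885 -0.31593338] [ 0.6120434  -0.15550357  0.11280504] 12.15
0.111 [ 0.6116 -0.1554  0.1109] [-0.46  1.26 -1.15]
0.11 [ 0.6116 -0.1554  0.1098] [0.34 0.76 0.09]
0.109 [ 0.6117 -0.1554  0.1089] [-0.22  1.36  0.26]
0.108 [ 0.6116 -0.1554  0.1079] [ 0.05 -0.16 -0.49]
0.107 [ 0.6116 -0.1554  0.1069] [-0.78  0.46 -0.6 ]
0.106 [ 0.6117 -0.1554  0.1059] [-0.57  0.33 -0.82]
0.105 [ 0.6116 -0.1554  0.1049] [-0.73 -0.22 -0.41]
0.104 [ 0.6117 -0.1554  0.1039] [-0.94 -0.12  0.31]
0.103 [ 0.6117 -0.1554  0.1029] [ 0.21  1.44 -0.13]
0.102 [ 0.6117 -0.1554  0.1019] [-0.85 -0.4   0.01]
0.101 [ 0.6117 -0.1554  0.1009] [-0.38  0.01 -0.2 ]
0.1 [ 0.6116 -0.1554  0.0999] [ 0.31  0.05 -0.17]
0.099 [ 0.6117 -0.1554  0.0989] [0.24 0.   1.01]
0.098 [ 0.6117 -0.1554  0.0979] [-0.75  0.46 -0.83]
0.097 [ 0.6117 -0.1554  0.0969] [ 1.22  0.84 -0.51]
0.096 [ 0.6117 -0.1554  0.0959] [-0.62  0.44  0.02]
0.095 [ 0.6118 -0.1555  0.0954] [-0.42  0.19  2.19]
0.094 [ 0.6119 -0.1555  0.0945] [0.25 0.7  3.52]
16.95
```

Contact came at TCP z 0.0955, with the underside about 75 mm up, so the disk is seated. Now I'll release it, look, and then view the ring.

Run:
```python
from h import *
r=np.deg2rad;c=np.array([.6117,-.1554])
move_l([*c,.0958],.02);gripper_open();hold(.1);move_l([*c,.16],.15)
move_l([*c,.22],.25);a=get_image('wrist');np.save('placed.npy',a,allow_pickle=True)
P=cloud(a).reshape(-1,3);d=np.hypot(P[:,0]-c[0],P[:,1]-c[1])
m=(d<.025)&(P[:,2]>.083)&(P[:,2]<.09);print('face',m.sum(),np.median(P[m],0),cv2.minEnclosingCircle(P[m][:,:2].astype(np.float32)))
A=np.c_[P[m][:,:2]-c,np.ones(m.sum())];print('tilt',np.linalg.lstsq(A,P[m][:,2],rcond=None)[0])
m=(d<.012)&(P[:,2]>.099)&(P[:,2]<.11);print('stem',m.sum(),np.median(P[m],0),cv2.minEnclosingCircle(P[m][:,:2].astype(np.float32)))
b=view('ring',(.42,-.285,.02),r(135),.14)
P=cloud(b).reshape(-1,3);m=(np.hypot(P[:,0]-.42,P[:,1]+.29)<.07)&(P[:,2]>.016)&(P[:,2]<.026)
print('ring',m.sum(),np.median(P[m],0),cv2.minEnclosingCircle(P[m][:,:2].astype(np.float32)),state()['time'])
k=[cv2.resize(i['frame'][120:280,240:400],(400,400),interpolation=cv2.INTER_CUBIC) for i in(a,b)];save('v2.png',np.hstack(k))
```

```text
face 745 [ 0.60931523 -0.15610149  0.08536626] ((0.6112377047538757, -0.15607650578022003), 0.016986139118671417)
tilt [0.00525813 0.00338766 0.08539425]
stem 113 [ 0.61079066 -0.15636137  0.10329331] ((0.614100456237793, -0.15668454766273499), 0.0043152919970452785)
ring 2663 [ 0.4347047  -0.28425324  0.02031233] ((0.4359922409057617, -0.2854310870170593), 0.035218555480241776) 20.5667
```

View pics/v2.png

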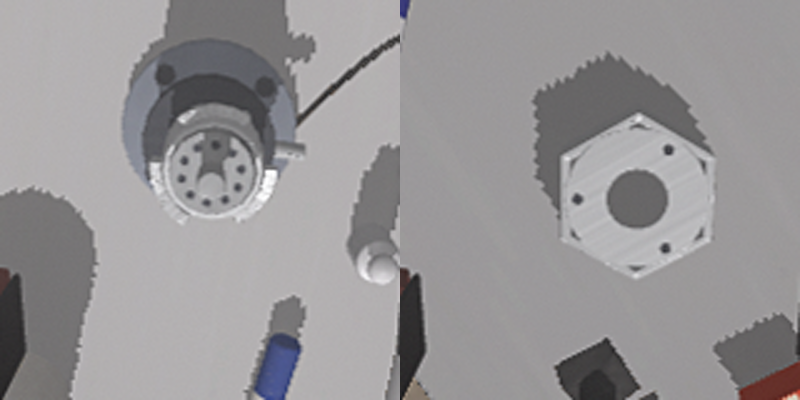

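Disk sits flat in the mouth: face z 0.0854 m, tilt about 0.006. The ring's dots are at crop (578,199), (668,150) and (665,248).

Run:
```python
from h import *
im=np.load('ring.npy',allow_pickle=True).item()
g=cv2.cvtColor(im['frame'],cv2.COLOR_BGR2GRAY)
D=[]
for x,y in((578,199),(668,150),(665,248)):
    u,v=240+(x-400)*.4,120+y*.4;u0,v0=int(round(u)),int(round(v))
    w=g[v0-3:v0+4,u0-3:u0+4].astype(float);w=np.clip(np.median(w)-15-w,0,None)
    yy,xx=np.mgrid[v0-3:v0+4,u0-3:u0+4];D.append(onplane(im,(xx*w).sum()/w.sum(),(yy*w).sum()/w.sum(),.02)[:2])
D=np.array(D);c=D.mean(0);a=np.rad2deg(np.arctan2(*(D-c).T[::-1]));print(D,c,np.hypot(*(D-c).T),a,a%120)
P=cloud(im).reshape(-1,3);m=(np.hypot(P[:,0]-.435,P[:,1]+.285)<.045)&(P[:,2]>.016)&(P[:,2]<.026)
Q=P[m][:,:2].astype(np.float32);h=cv2.convexHull(Q);print(cv2.minEnclosingCircle(Q),cv2.minAreaRect(Q))
M=cv2.moments(h*1000);print(M['m10']/M['m00'],M['m01']/M['m00'])
# hole
K=cv2.minEnclosingTriangle
```

```text
[[ 0.41936483 -0.30302588]
 [ 0.430596   -0.26289574]
 [ 0.45963674 -0.29246176]] [ 0.43653253 -0.28612779] [0.0240889  0.02397855 0.02395671] [-135.45344543  104.3341436   -15.33083859] [104.54655457 104.3341436  104.66916141]
((0.4359922409057617, -0.2854310870170593), 0.035218555480241776) ((0.43582582473754883, -0.2856066823005676), (0.06136143207550049, 0.07025304436683655), 44.56210708618164)
436.0356684834482 -285.7604740236489
```

Run:
```python
from h import *
r=np.deg2rad;ps=r(134.5);g=np.array([.4362,-.2859]);c=np.array([.6114,-.1558])
move_to([*g,.08],q(ps));move_l([*g,.012],.1);print(state()['ee_pos'],state()['ft_force'])
close();s=state();print('gap',s['finger_gap'],s['ee_pos'])
move_l([*g,.17],.2);print('gap',state()['finger_gap'],state()['ft_force'])
ps=r(141.3);move_to([*c,.17],q(ps));move_l([*c,.135],.1);move_l([*c,.1],.06)
f0=fz(.3);np.save('f0.npy',f0);print('tare',f0,state()['ee_pos'],state()['time'])
z=.1
while z>.0795:
    z-=.001;move_l([*c,z],.02);f=fz(.02)-f0;e=state()['ee_pos']
    if z<.093: print(round(z,4),e.round(4),f.round(1))
    if np.linalg.norm(f)>4.5:break
print(state()['time'],state()['moment'])
```

```text
[ 0.43663425 -0.28624309  0.01285825] [0.32195979 0.00114387 0.04940007]
gap 0.061635867574531815 [ 0.43639324 -0.28599172  0.01234737]
gap 0.061630706441917926 [-0.29329186  0.76050862 -1.36045471]
tare [-0.4092472  -0.38048932 -0.4005574 ] [ 0.61158348 -0.1558638   0.10044363] 25.7
0.092 [ 0.6114 -0.1558  0.0919] [ 1.2  0.3 -0.3]
0.091 [ 0.6114 -0.1558  0.0909] [ 0.7 -0.5 -0.4]
0.09 [ 0.6114 -0.1558  0.0899] [-0.5 -0.6 -1. ]
0.089 [ 0.6114 -0.1558  0.0889] [ 0.4 -0.2  0.3]
0.088 [ 0.6114 -0.1558  0.0879] [ 0.5  0.9 -0.9]
0.087 [ 0.6114 -0.1558  0.0869] [-0.1  0.4 -1.3]
0.086 [ 0.6114 -0.1558  0.0859] [-0.5  0.3 -1.4]
0.085 [ 0.6114 -0.1558  0.085 ] [ 0.5  0.3 -0.6]
0.084 [ 0.6114 -0.1558  0.0839] [-0.3 -0.5 -0.7]
0.083 [ 0.6114 -0.1558  0.0829] [ 1.6  1.2 -0.8]
0.082 [ 0.6114 -0.1558  0.0819] [-0.2  0.8 -1.5]
0.081 [ 0.6115 -0.1559  0.0813] [0.7 1.1 0.2]
0.08 [ 0.6115 -0.1559  0.0804] [0.9 0.9 2.6]
0.079 [ 0.6116 -0.1559  0.0794] [-0.8  0.4  3.2]
31.3 [-0.03954822  0.09541264  0.01439788]
```

The flange met the disk at underside about 69 mm, so the lugs are down in the gaps. Turning clockwise now, following the thread down.

```bash
cat > turn.py <<'E'
from h import *
import sys
c=np.array([.6114,-.1558]);f0=np.load('f0.npy')
m0=np.array(state()['moment'])[2];t0=state()['time']
for phi in np.arange(3,100,3.):
    under=np.interp(phi,[0,20,45,60],[.0682,.0675,.0652,.0652])
    move_l([*c,.0123+under],.03,q(np.deg2rad(141.3-phi)))
    f=fz(.02)-f0;s=state();mz=s['moment'][2]-m0
    print(phi,(s['ee_pos']*1e3).round(1),f.round(1),round(mz,3),round(s['time']-t0,2))
    if abs(mz)>(.35 if phi>60 else .45) or np.linalg.norm(f)>22: print('STOP');break
E
python3 turn.py
```

```text
3.0 [ 611.5 -155.8   80.3] [0.3 0.3 3.3] -0.016 0.27
6.0 [ 611.5 -155.8   80.2] [0.1 0.  3.1] -0.043 0.53
9.0 [ 611.4 -155.8   80.2] [0.6 0.8 2.6] -0.02 0.8
12.0 [ 611.4 -155.8   80.1] [0.3 0.4 2.9] -0.027 1.07
15.0 [ 611.4 -155.9   80. ] [1.3 0.4 3.2] -0.014 1.33
18.0 [ 611.4 -155.8   79.9] [0.6 0.8 2.7] -0.035 1.6
21.0 [ 611.4 -155.8   79.8] [-0.1  0.2  3. ] 0.012 1.87
24.0 [ 611.4 -155.8   79.5] [-0.9  0.5  3.2] -0.021 2.13
27.0 [ 611.5 -155.8   79.3] [1.  0.8 3.3] -0.022 2.4
30.0 [ 611.5 -155.8   79.1] [1.  0.4 4.4] 0.02 2.67
33.0 [ 611.5 -155.8   78.8] [1.  0.8 5.2] -0.071 2.93
36.0 [ 611.5 -155.8   78.5] [-0.5  0.   6.3] 0.017 3.2
39.0 [ 611.5 -155.8   78.2] [-0.2 -0.4  5.9] -0.018 3.47
42.0 [ 611.5 -155.8   78. ] [-0.2 -0.2  5. ] 0.016 3.73
45.0 [ 611.5 -155.9   77.9] [0.2 1.  5.4] -0.017 4.0
48.0 [ 611.5 -155.8   77.9] [1.  0.6 7.2] 0.007 4.27
51.0 [ 611.5 -155.8   77.9] [ 0.6 -0.4  6.2] 0.01 4.53
54.0 [ 611.5 -155.8   77.8] [1.2 0.3 5.6] 0.037 4.8
57.0 [ 611.5 -155.8   77.8] [-0.4  0.6  5.8] -0.028 5.07
60.0 [ 611.5 -155.8   77.8] [-0.3  0.2  6. ] 0.002 5.33
63.0 [ 611.5 -155.8   77.8] [-0.5 -0.   5.7] 0.028 5.6
66.0 [ 611.5 -155.8   77.7] [0.  1.  5.8] 0.014 5.87
69.0 [ 611.5 -155.8   77.8] [-0.3  1.7  5.4] -0.009 6.13
72.0 [ 611.5 -155.8   77.8] [-0.3  0.3  5.3] -0.017 6.4
75.0 [ 611.5 -155.8   77.8] [1.4 0.4 5.9] 0.025 6.67
78.0 [ 611.5 -155.8   77.8] [-0.   0.7  6.2] 0.026 6.93
81.0 [ 611.5 -155.7   77.8] [0.6 0.8 6. ] 0.082 7.2
84.0 [ 611.5 -155.6   77.7] [-0.4  1.5  6.5] 0.318 7.47
87.0 [ 611.5 -155.5   77.8] [0.1 0.5 5.5] 0.506 7.73
STOP
```

Stop felt at about 82°. Easing back a little, then releasing, retreating and checking.

Run:
```python
from h import *
c=np.array([.6114,-.1558]);ps=np.deg2rad(141.3-82.5)
move_l([*c,.0780],.03,q(ps));hold(.1);print(state()['moment'],state()['ft_force'])
gripper_open();hold(.1);move_l([*c,.15],.12);move_l([*c,.23],.25)
hold(.2);im=get_image('wrist');np.save('end.npy',im,allow_pickle=True)
P=cloud(im).reshape(-1,3);d=np.hypot(P[:,0]-c[0],P[:,1]-c[1])
m=(d<.034)&(d>.016)&(P[:,2]>.078)&(P[:,2]<.096);Q=P[m]
n=np.linalg.lstsq(np.c_[Q[:,:2]-c,np.ones(len(Q))],Q[:,2],rcond=None)[0]
print('ring top',np.median(Q[:,2]),n,cv2.minEnclosingCircle(Q[:,:2].astype(np.float32)))
m=(d<.012)&(P[:,2]>.092)&(P[:,2]<.11);print('stem top',m.sum(),np.median(P[m],0),state()['time'])
save('end.png',cv2.resize(im['frame'][100:300,220:420],(600,600),interpolation=cv2.INTER_CUBIC))
```

```text
[ 0.16353725 -0.04836763  0.22244587] [-0.01458412  1.00149618  3.20722166]
ring top 0.0858796864733052 [-0.00235577 -0.00511618  0.08578855] ((0.6114053726196289, -0.15572069585323334), 0.03399323299527168)
stem top 114 [ 0.61223498 -0.15487835  0.09964845] 41.5583
```

View pics/end.png

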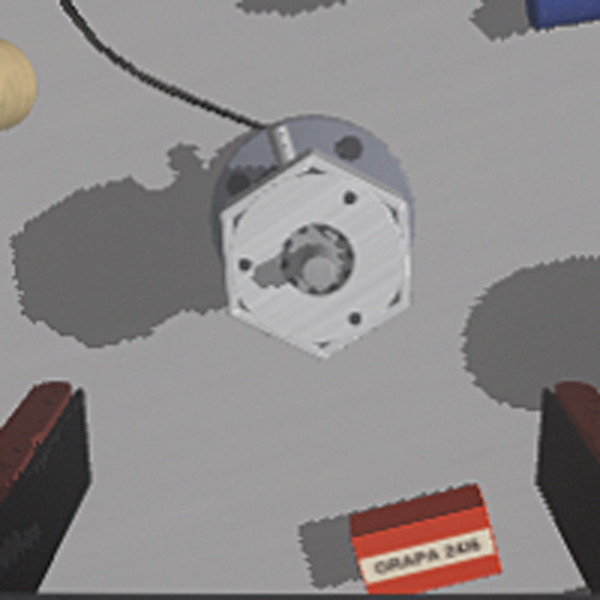

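Ring is flat and centred over the stem at crop (318,262). Its top at 85.8 mm and the stem top at 99.6 mm match home values of 85.5 and 99.5. Handing in.

```bash
python3 -c "
from h import *
print(job_done(),state()['time'])"
```

```text
the job is handed in; nothing more can be done
the job is handed in; nothing more can be done
```

The disk is in the neck and the screw ring is screwed home over it, holding it down by itself. The job is handed in, and the clock read 41.6 s at the last check.

- **Disk:** I gripped the steel disk by its stem and lowered it in small force-checked steps. It touched the seat at about 75 mm with roughly 3.5 N. Once released, it lay flat, with a tilt of about 0.006 rad.
- **Ring:** I gripped it across its flats and set it with the lugs in the neck's gaps, which I had measured in the wrist view. The flange met the disk with the ring's underside at about 69 mm. I then turned it clockwise until it met the stop at about 82°, with a peak of 0.5 N m and at most about 7 N downward.
- **Last check, after letting go and backing off:** the ring's top was at 85.8 mm, so its underside is at about 65.8 mm (limit 66.8). Its tilt was about 0.006 rad.
- **Disk under the ring:** the stem top was at 99.6 mm, so the disk's underside is at about 71.6 mm and the seat is pressed about 3.4 mm.

No check failed. The first neck position from the room cameras differed from the wrist camera by 2–3 mm. I used the wrist value, and contact agreed with it. I didn't re-measure the bystanders, but nothing showed unexpected contact with them.

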